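# Clear the scanner lid and hold it open at 45 degrees

## Task

The computer mouse has been left on the lid of the flatbed scanner: first set it down, without dropping it, right way up in the middle of its round green mat. Then raise the scanner lid, which has a dark grip at its front edge, to 45 degrees and finish while still holding it there with the gripper, so that I can lay a printout on the glass: the worn hinge will not keep it up, so never let it fall. Leave the stapler, the tape measure and the pen pot where they are.

Things in the scene. Friction and masses are not known exactly. Their poses are not given: they have to be found in the camera images.
- scanner: Pale grey A4 flatbed scanner, fixed to the desk: 430 mm wide (its y), 310 deep (its x), 52 high, with a 46 deep, 24 high button apron in front. Origin: on the desk under the housing's middle; x points to the rear (hinge side), the -x side with apron and lid grip faces the robot, z up. Top of the closed lid: 80 mm above the desk.
- lid (a joint): Hinge angle of the scanner lid in rad: 0 closed, growing as the front edge rises, 0.785 = 45 degrees, stop at 1.45. The lid (0.5 to 0.8 kg, 424 mm wide, 24 thick, front edge 285 from the hinge line) has hardly any hinge friction and falls shut when let go.
- lid_grip (a point): Point to hold in the dark grip tongue at the middle of the lid's front edge: a block 34 mm wide (scanner y), 18 thick, sticking out 36 forward of the edge. The point is 21 mm before that edge; in the lid's frame 306 before and 12 above the hinge line; 68 above the desk when closed. Pinch across its sides from above; free below down to the apron (24 above the desk). Moves with the lid.
- lid_hinge (a point): Mid-point of the hinge line of the lid, fixed in the scanner frame 135 mm behind its origin (+x) and 56 mm above the desk. The hinge line runs along the scanner's y axis.
- mouse: White wireless computer mouse, loose, about 95 g, 104 mm long (its x, wheel end at +x), 56 mm wide (its y) with upright sides up to 26 mm, 36 mm high. Origin: centre of its underside, z up. It starts lying on the lid.
- mat: Round dark green mouse mat, fixed to the desk, 200 mm across, 3 mm thick. Origin: its centre, on the desk.
- stapler: Black and blue desk stapler, loose, 135 x 36 x 55 mm, lying near the work. Origin: centre of its underside, x along its length. To be left alone.
- tape_measure: Yellow tape measure lying flat, loose, 70 x 66 x 36 mm. Origin: centre of its underside. To be left alone.
- pen_pot: Grey pen pot with three pens in it, loose, 76 mm across, 95 mm high, 145 mm with the pens. Origin: centre of its underside. To be left alone.
There are look-alikes about, which are no part of the job. What is meant by the mouse is not red, and is the smaller of those in its own colour. There is more than one size of the mat; the one meant has the size given above.

How it is judged:
By the outcome, as a careful person would: the job done as asked, in the order asked, and still so for the second after the job is handed in, while the arm keeps its last pose, push and grip.
It also fails if it takes over 64 s, if anything falls off the work surface, if the arm or the gripper's body presses on something with over 40 N, if the wrist force passes 120 N, or if a joint passes its speed limit or range.

## Robot

A 6-joint arm with a two-finger parallel gripper is mounted at the origin on the work surface. World frame = base frame: x ahead of the robot, y to its left, z up, the work surface at z = 0. Lengths are in m, angles in rad, forces in N, time in s.
With the tool pointing down it reaches from about 0.3 to 0.775 m from the base axis. Payload 14.6 kg.
Tool frame: the origin (TCP) lies on the centre line of the jaws, within the pads' length; the fingertips stand 19 mm ahead of it and the grasp point (between the pads) is the TCP; z points along the fingers, x is the direction in which the jaws open and shut, and the axes are right-handed (so a half turn about z gives the same grasp; the last joint's range is limited). The gripper opens to 94 mm and grips with 3 to 60 N. Pads are 16 mm wide; open, the fingers measure 119 mm over their backs; the gripper's body (75 mm by 177 mm) begins 78 mm behind the grasp point.
Start: joints at [1.224, 0.3, 1.521, -0, 1.321, -0.067], TCP at [0.152, 0.529, 0.224] pointing down, gripper open.
Joint ranges: [-3.03, 3.03], [-0.79, 2.21], [0.23, 2.52], [-1.04, 4.18], [0, 3.07], [-2.55, 2.55]. Speed limits (rad/s): [2.22, 2.22, 2.57, 3.14, 3.14, 3.14].

## Interface

Orientations are given as [roll, pitch, yaw] about the fixed x, y, z axes, in that order (R = Rz(yaw) Ry(pitch) Rx(roll)).
In Python, from station import ctrl, imaging gives the robot as it stands.
- The arm moves only by the shell command python3 -m handwheel 'ROWS' [OPENING] [FORCE]. ROWS is JSON, a list that holds one entry, the list of rows, each a list of 4 numbers: the shift along the tool's x, y, z in m, then the turn about the tool's z in rad. A call has 1 to 10 rows; each row shifts and turns the pose as measured when the row begins, along the tool's axes as they then stand; what a row does not reach is not made up. A row lasts 1/10 s, in which the tool goes at most 50 mm and 8.59 degrees, less where a joint would pass 70% of its speed; a pose out of reach is approached as far as the arm can. A call is refused whole if a number of a shift passes 0.05 or a number of a turn 0.15, either way. A call with a gripper value outside its range is refused whole. OPENING is the finger opening in m, from 0 to 0.094, set as the call begins (- or left out, the last holds). The fingers move at their own pace and stop on an object; FORCE is the grip in N (left out, the last holds). Time passes only in rows, so rows that do not move let the fingers close. It gives the time, the measured TCP pose, the force and the opening at its end, in the units of the state.
- ctrl.get_obs(): the state, without advancing time (a new reading comes with each control period).
- imaging.camera(name): name is "side" or "top" or "wrist"; returns the picture (400x640x3 uint8, red, green, blue); there is no depth.
- imaging.camera_model(name): a dict with "camera_matrix" (3x3 intrinsics, pixels), "position" and "attitude" of the camera in the world. Camera axes: x right, y up, looking along -z (the intrinsics and any distortion apply to the point x, -y, -z); pixel columns grow to the right and rows downward; lengths in m; the calibration is good to about 2 mm. The wrist camera is an equidistant fisheye: a pixel r from the principal point sees the ray r / f radians off the axis. A picture is of the moment at which its call begins: read the wrist's pose just before it. camera_model takes no time and is no camera call; for the wrist camera it gives the pose at the moment of the call.
- ctrl.hand_in(): hands the job in, once; it reports no verdict.
The state is a dict: "time_s": time; "qpos": joint angles; "joint_vel": joint speeds; "tau": joint torques, N m; "ee_pos": TCP position; "eef_rot": TCP orientation; "force": force on the tool from outside, world axes, zero at the start; "moment": the same for the moment, N m; "grip_width": finger opening in m.
Only numpy, scipy, OpenCV 4.12 (cv2) and the standard library are available. Lean on these libraries where they do the work, as an engineer would, in place of code of your own. Each camera call takes 0.05 s, during which the arm holds its last target. There are 200 camera calls.

## Working session

There is one attempt and no reset: what is moved stays moved. The work goes in short steps, Python scripts to look and compute and a shell command to move; the robot and the scene stay as the last step left them, time stands still between calls to the robot, and variables do not carry over. Pictures are saved under pics/ and viewed, about 8 in all and at most 12, crops included, and the job is handed in when it is done.

```bash
mkdir -p pics; python3 - <<'E'
from station import ctrl, imaging
import cv2
for n in ("top","side"):
    im=imaging.camera(n); cv2.imwrite(f"pics/{n}1.png",im[:,:,::-1])
    m=imaging.camera_model(n); print(n,m)
o=ctrl.get_obs(); print(o)
print(imaging.camera_model("wrist"))
E
```

```text
top {'camera_matrix': array([[376.69611203,   0.        , 317.88872535],
       [  0.        , 376.69611203, 205.60137936],
       [  0.        ,   0.        ,   1.        ]]), 'position': array([ 0.26779126, -0.01223586,  1.43787779]), 'attitude': array([ 0.15930589, -0.00755336, -1.58172965])}
side {'camera_matrix': array([[388.78270148,   0.        , 316.91575271],
       [  0.        , 388.78270148, 196.0063826 ],
       [  0.        ,   0.        ,   1.        ]]), 'position': array([ 0.0302606 , -0.76057273,  1.12170679]), 'attitude': array([ 0.67980257,  0.00539777, -0.53977353])}
{'time_s': 0.1, 'qpos': array([ 1.22438000e+00,  3.00396670e-01,  1.52151824e+00, -4.38887559e-05,
        1.32066439e+00, -6.66050605e-02]), 'joint_vel': array([ 0.00122527, -0.00205773, -0.00163071, -0.00029919, -0.00037102,
        0.00031605]), 'tau': array([ 2.11102400e-03, -5.32650197e+01, -3.53278148e+01,  7.08786445e-02,
        2.35961471e-02, -6.66347387e-05]), 'ee_pos': array([0.15184089, 0.52840862, 0.22395372]), 'eef_rot': array([-3.14156940e+00,  9.87282684e-04,  1.29099596e+00]), 'force': array([-0.05526772,  0.18779813,  0.31624911]), 'moment': array([-0.00760496,  0.00406683,  0.0662722 ]), 'grip_width': 0.09369012964336827}
{'camera_matrix': array([[309.70691629,   0.        , 322.00807636],
       [  0.        , 309.70691629, 201.50858903],
       [  0.        ,   0.        ,   1.        ]]), 'position': array([0.07300698, 0.55082404, 0.38343289]), 'attitude': array([-0.28324793,  0.00161714,  1.29057273])}
```

View pics/top1.png

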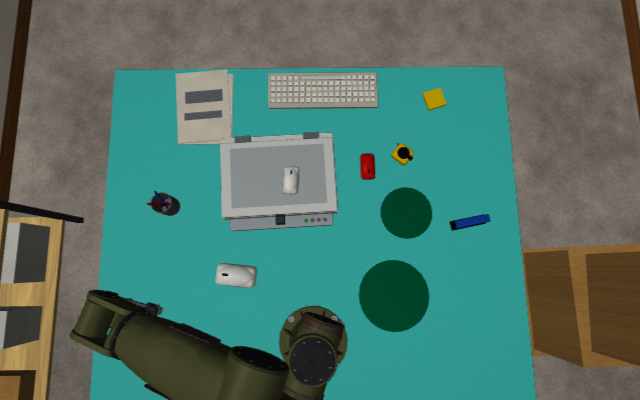

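View pics/side1.png

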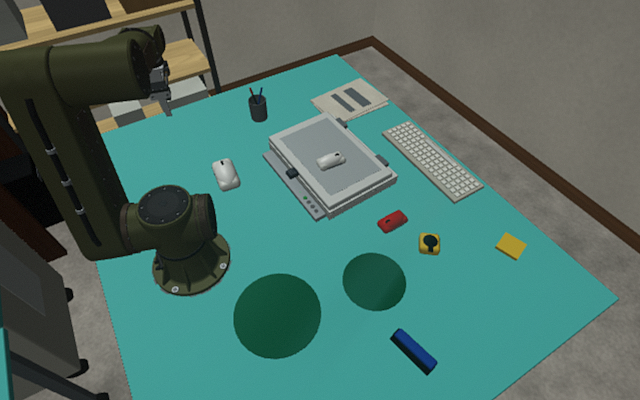

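Candidates, by top-view pixel:
- **Mice:** small white on the lid (290,180), large white on the desk (236,275), red (368,166). I choose the one on the lid.
- **Mats:** (406,213) and a larger one at (394,296). I'll measure both.

Next is a close crop.

```bash
cat > h.py <<'E'
import numpy as np, cv2
from scipy.spatial.transform import Rotation as Ro
from station import ctrl, imaging
def cam(n, m=None):
    m=m or imaging.camera_model(n); return m["camera_matrix"],np.array(m["position"]),Ro.from_euler("xyz",m["attitude"]).as_matrix()
def back(n,uv,z,m=None):
    K,p,R=cam(n,m); v=np.linalg.inv(K)@[uv[0],uv[1],1]
    if n=="wrist":
        r=np.hypot(v[0],v[1]); v=np.array([v[0]/r*np.sin(r),v[1]/r*np.sin(r),np.cos(r)]) if r>1e-9 else np.array([0,0,1.])
    d=R@[v[0],-v[1],-v[2]]; return p+d*(z-p[2])/d[2]
def proj(n,P,m=None):
    K,p,R=cam(n,m); c=R.T@(np.array(P)-p); v=np.array([c[0],-c[1],-c[2]])
    if n=="wrist":
        r=np.arctan2(np.hypot(v[0],v[1]),v[2]); s=r/np.hypot(v[0],v[1]); w=[v[0]*s,v[1]*s,1]
    else: w=v/v[2]
    return (K@w)[:2]
E
python3 - <<'E'
from h import *
im=cv2.imread("pics/top1.png")
cv2.imwrite("pics/top1c.png",cv2.resize(im[125:245,210:350],None,fx=5,fy=5,interpolation=cv2.INTER_CUBIC))
for (a,b,c,d) in ((180,245,375,440),(250,340,350,440)):
    s=im[a:b,c:d].astype(int); m=((s[:,:,1]<110)&(s[:,:,0]<90)&(s[:,:,2]<60)).astype(np.uint8)
    ct=max(cv2.findContours(m,0,1)[0],key=cv2.contourArea)[:,0]+[c,a]
    P=np.array([back("top",q,0.003) for q in ct]); (x,y),r=cv2.minEnclosingCircle(P[:,:2].astype(np.float32)); print("mat",x,y,r*2,P.mean(0))
for n,q in (("bigmouse",(236,275)),("red",(368,166)),("tape",(402,154)),("stapler",(470,222)),("pot",(165,204))): print(n,back("top",q,0.03))
E
```

```text
mat 0.4690684378147125 -0.36460620164871216 0.19936014711856842 [ 0.46836846 -0.36481771  0.003     ]
mat 0.1583673059940338 -0.30382999777793884 0.26170775294303894 [ 0.15709868 -0.30394513  0.003     ]
bigmouse [0.23879517 0.27806319 0.03      ]
red [ 0.64658254 -0.2201837   0.03      ]
tape [ 0.69333293 -0.35368872  0.03      ]
stapler [ 0.42566844 -0.59822153  0.03      ]
pot [0.5056043  0.55193813 0.03      ]
```

View pics/top1c.png

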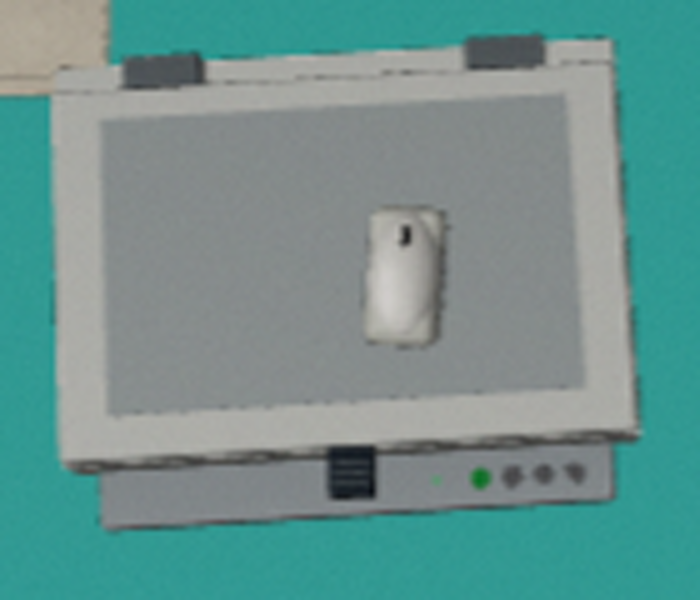

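The crop shows the small white mouse at (405,277) in crop pixels, wheel end up. The lid grip is at (352,472) and the lid corners are clear. The mat at (0.469,-0.365) measures 199 mm, so that is the one.

```bash
python3 - <<'E'
from h import *
f=lambda u,v,z: back("top",(210+u/5,125+v/5),z)
c={k:f(*q,.08) for k,q in dict(fl=(62,463),fr=(636,432),rl=(54,94),rr=(612,66)).items()}
print(c)
d=c['fl']-c['fr'];print("width",np.hypot(*d[:2]),"yaw y-axis",np.arctan2(-d[0],d[1]))
d=c['rl']-c['rr'];print("width",np.hypot(*d[:2]),np.arctan2(-d[0],d[1]))
print("mid",sum(c.values())/4)
print("grip",f(352,472,.077))
print("mouse", f(405,277,.098)); a=f(402,346,.09);b=f(408,208,.09);d=b-a;print(np.hypot(*d[:2]),np.arctan2(d[1],d[0]))
o=ctrl.get_obs(); R=Ro.from_euler("xyz",o["eef_rot"]).as_matrix(); print(R)
E
```

```text
{'fl': array([0.44514818, 0.32178803, 0.08      ]), 'fr': array([ 0.46375836, -0.09500184,  0.08      ]), 'rl': array([0.72360208, 0.33589054, 0.08      ]), 'rr': array([ 0.74198924, -0.08224874,  0.08      ])}
width 0.4172051465954616 yaw y-axis 0.04462158806023324
width 0.4185433613322331 0.0439454422779892
mid [0.59362446 0.120107   0.08      ]
grip [0.43684777 0.11191711 0.077     ]
mouse [0.57679794 0.0721417  0.098     ]
0.1035251378861744 -0.04204832173100172
[[ 2.76163652e-01  9.61110582e-01 -2.94996324e-04]
 [ 9.61110120e-01 -2.76163808e-01 -9.42467217e-04]
 [-9.87282524e-04 -2.32487644e-05 -9.99999512e-01]]
```

```bash
python3 -m handwheel '[[[-0.025,0.04,0,-0.12],[-0.03,0.037,0,-0.12],[-0.034,0.034,0,0],[-0.034,0.034,0,0],[-0.034,0.034,0,0],[-0.034,0.034,0,0],[-0.034,0.034,0,0],[-0.034,0.034,0,0],[-0.034,0.034,0,0],[-0.034,0.034,0,0]]]' 0.094 15
```

```text
time_s: 1.1
ee_pos: [0.4856, 0.1664, 0.2219]
eef_rot: [-3.139, 0.003, 1.548]
force: [0.8, 0.4, 0.4]
grip_width: 0.094
```

```bash
python3 -m handwheel '[[[-0.034,0.034,0,0.01],[-0.034,0.034,0,0],[-0.02,0.02,0,0],[0,0,0,0]]]' && python3 - <<'E'
from h import *
o=ctrl.get_obs(); m=imaging.camera_model("wrist"); im=imaging.camera("wrist"); cv2.imwrite("pics/w1.png",im[:,:,::-1])
import json; json.dump({k:np.array(v).tolist() for k,v in m.items()},open("w1.json","w")); print(o["ee_pos"],o["eef_rot"],o["qpos"])
E
```

```text
time_s: 1.5
ee_pos: [0.5758, 0.0668, 0.2199]
eef_rot: [-3.136, 0.004, 1.532]
force: [-0.4, 1.0, -0.4]
grip_width: 0.094
[0.57575081 0.06679233 0.21992542] [-3.1363893   0.00420988  1.53232067] [ 0.0539197   0.37276285  1.43477258 -0.00381321  1.33962846 -1.47750602]
```

View pics/w1.png

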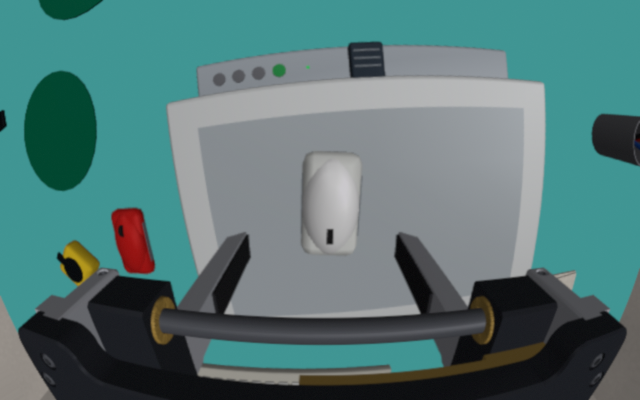

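The wrist view shows the mouse at columns 302–362, rows 152–254, wheel end down (+x), between and ahead of the fingers. The grip tongue is at (366,60).

```bash
python3 - <<'E'
from h import *
import json; m=json.load(open("w1.json"))
f=lambda u,v,z: back("wrist",(u,v),z,m)[:2]
print("L,R at rear",f(303,160,.1),f(361,160,.1)); print("L,R at front",f(302,245,.1),f(358,245,.1))
print("mid ends",f(332,152,.085),f(330,254,.1))
print("grip edges (root L,R)",f(351,77,.077),f(385,76,.077),"tip",f(349,44,.077),f(382,42,.077))
print("lid front corners",f(169,105,.08),f(544,84,.08))
s=[f(25,130,.003),f(97,130,.003),f(61,71,.003),f(61,190,.003)]; print("mat",s)
E
```

```text
L,R at rear [0.53439308 0.05008368] [0.53626097 0.10303454]
L,R at front [0.61824639 0.04439378] [0.62042807 0.09972773]
mid ends [0.52987851 0.07707684] [0.62907418 0.07172154]
grip edges (root L,R) [0.45758465 0.09819571] [0.4565683  0.13155802] tip [0.42417042 0.09763354] [0.42180868 0.13012025]
lid front corners [ 0.47002975 -0.08908381] [0.45023294 0.32410371]
mat [array([ 0.45050061, -0.45680349]), array([ 0.48035139, -0.2619988 ]), array([ 0.37231384, -0.3393559 ]), array([ 0.56566133, -0.37077065])]
```

```bash
python3 -m handwheel '[[[0.008,0.003,0.02,0.012],[0,0,0.035,0],[0,0,0.03,0],[0,0,0.015,0],[0,0,0,0]]]'
```

```text
time_s: 2.05
ee_pos: [0.575, 0.0798, 0.117]
eef_rot: [-3.136, 0.003, 1.524]
force: [-1.1, -0.6, -0.2]
grip_width: 0.0938
```

```bash
python3 -m handwheel '[[[-0.005,0.004,0.007,0],[0,0,0.006,0],[0,0,0,0]]]' && python3 -m handwheel '[[[0,0,0,0],[0,0,0,0],[0,0,0,0],[0,0,0,0]]]' 0.04 20
```

```text
time_s: 2.35
ee_pos: [0.579, 0.0756, 0.1052]
eef_rot: [-3.138, 0.003, 1.526]
force: [0.5, -0.4, 0.8]
grip_width: 0.0943
time_s: 2.75
ee_pos: [0.5797, 0.0757, 0.107]
eef_rot: [-3.141, 0.003, 1.525]
force: [-0.8, -0.7, -0.4]
grip_width: 0.0654
```

```bash
python3 -m handwheel '[[[0,0,0.002,0],[0,0,0,0],[0,0,0,0],[0,0,0,0],[0,0,0,0]]]'
```

```text
time_s: 3.25
ee_pos: [0.5798, 0.0756, 0.1051]
eef_rot: [-3.141, 0.003, 1.525]
force: [-0.7, 0.1, 0.8]
grip_width: 0.0558
```

```bash
python3 -m handwheel '[[[0,0,-0.01,0],[0,0,-0.03,0],[0,0,-0.03,0],[0,0,-0.02,0],[0,0,0,0]]]' && python3 -m handwheel '[[[-0.025,-0.005,0,0],[-0.04,-0.008,0,0],[-0.04,-0.008,0,0],[-0.04,-0.008,0,0],[-0.04,-0.008,0,0],[-0.04,-0.008,0,0],[-0.04,-0.008,0,0],[-0.04,-0.008,0,0],[-0.04,-0.008,0,0],[-0.03,-0.006,0,0]]]'
```

```text
time_s: 3.75
ee_pos: [0.5793, 0.0759, 0.1998]
eef_rot: [-3.14, 0.003, 1.525]
force: [-0.1, 0.9, -1.3]
grip_width: 0.0556
time_s: 4.75
ee_pos: [0.4817, -0.3047, 0.1928]
eef_rot: [-3.132, -0.001, 1.532]
force: [1.1, -0.3, -0.4]
grip_width: 0.0557
```

```bash
python3 -m handwheel '[[[-0.03,-0.006,0.02,0],[-0.028,-0.004,0.04,0],[-0.003,0,0.04,0],[0,0,0.02,0],[0,0,0,0]]]' && python3 - <<'E'
from h import *
import json
o=ctrl.get_obs(); m=imaging.camera_model("wrist"); im=imaging.camera("wrist"); cv2.imwrite("pics/w2.png",im[:,:,::-1])
json.dump({k:np.array(v).tolist() for k,v in m.items()},open("w2.json","w")); print(o["ee_pos"],o["eef_rot"],o["qpos"],o["grip_width"])
E
```

```text
time_s: 5.25
ee_pos: [0.4639, -0.3711, 0.0648]
eef_rot: [-3.13, -0.002, 1.526]
force: [-0.4, -0.3, -0.1]
grip_width: 0.056
[ 0.46387079 -0.3710554   0.06478285] [-3.12983017e+00 -2.28072321e-03  1.52641792e+00] [-0.7339111   0.57304155  1.52699349 -0.00659019  1.05209323 -2.25704516] 0.05598267153077398
```

View pics/w2.png

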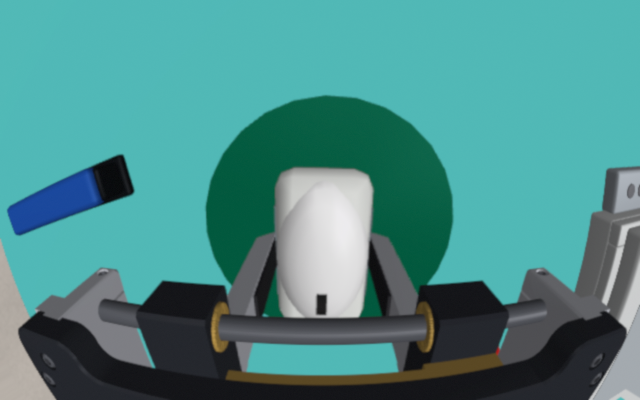

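The mouse is held level over the mat: mat outline spans columns 206–453 with its top at row 96, and the mouse's rear end is at (324,170).

```bash
python3 - <<'E'
from h import *
import json; m=json.load(open("w2.json")); im=cv2.imread("pics/w2.png").astype(int)
g=((im[:,:,1]>im[:,:,2]+40)&(im[:,:,0]<100)&(im[:,:,1]<130)).astype(np.uint8)
ct=max(cv2.findContours(g,0,1)[0],key=cv2.contourArea)[:,0]
ct=np.array([q for q in ct if q[1]<215 and (im[q[1]-3,q[0],0]>120 or im[q[1],max(q[0]-4,0),0]>120 or im[q[1],q[0]+4,0]>120) and not 265<q[0]<380 or q[1]<130])
P=np.array([back("wrist",q,.003,m)[:2] for q in ct])
A=np.c_[2*P,np.ones(len(P))]; s=np.linalg.lstsq(A,(P**2).sum(1),rcond=None)[0]; print("mat",s[:2],np.sqrt(s[2]+s[:2]@s[:2])*2,len(P))
print("rear",back("wrist",(324,170),.062,m),back("wrist",(324,170),.045,m))
print("wheel end",back("wrist",(322,318),.06,m))
E
```

```text
mat [ 0.46711259 -0.36539627] 0.19639251020931467 342
rear [ 0.41177688 -0.36807496  0.062     ] [ 0.41469246 -0.36806532  0.045     ]
wheel end [ 0.5086148  -0.37348329  0.06      ]
```

```bash
python3 -m handwheel '[[[0.006,0.005,0.01,0],[0,0,0.012,0],[0,0,0.006,0],[0,0,0.003,0],[0,0,0,0]]]'; 
```

```text
time_s: 5.8
ee_pos: [0.4717, -0.3648, 0.0362]
eef_rot: [-3.135, 0.002, 1.529]
force: [0.4, 0.7, -0.6]
grip_width: 0.0563
```

```bash
python3 -m handwheel '[[[0,-0.003,0.003,0],[0,0,0.003,0],[0,0,0,0]]]';python3 -m handwheel '[[[0,0,0.002,0],[0,0,0,0]]]' 
```

```text
time_s: 6.1
ee_pos: [0.4686, -0.365, 0.0306]
eef_rot: [-3.136, 0.003, 1.529]
force: [-0.5, 0.2, -1.1]
grip_width: 0.0563
time_s: 6.3
ee_pos: [0.4687, -0.3652, 0.0288]
eef_rot: [-3.137, 0.003, 1.528]
force: [0.1, -0.1, -1.4]
grip_width: 0.0557
```

```bash
python3 -m handwheel '[[[0,0,0.001,0],[0,0,0,0]]]';python3 -m handwheel '[[[0,0,0.001,0],[0,0,0,0]]]' 
```

```text
time_s: 6.5
ee_pos: [0.4689, -0.3654, 0.0283]
eef_rot: [-3.137, 0.004, 1.528]
force: [0.3, 0.2, -0.2]
grip_width: 0.056
time_s: 6.7
ee_pos: [0.4691, -0.3655, 0.0283]
eef_rot: [-3.138, 0.004, 1.528]
force: [0.1, -0.0, -0.8]
grip_width: 0.0561
```

```bash
python3 -m handwheel '[[[0,0,0.0015,0],[0,0,0,0]]]';python3 -m handwheel '[[[0,0,0.0015,0],[0,0,0,0]]]' 
```

```text
time_s: 6.9
ee_pos: [0.4694, -0.3658, 0.0283]
eef_rot: [-3.138, 0.004, 1.528]
force: [-0.0, -0.3, -1.9]
grip_width: 0.056
time_s: 7.1
ee_pos: [0.4696, -0.366, 0.0282]
eef_rot: [-3.139, 0.005, 1.528]
force: [-0.0, 0.9, -1.0]
grip_width: 0.0561
```

```bash
python3 -m handwheel '[[[0,0,0.003,0]]]'
```

```text
time_s: 7.2
ee_pos: [0.4703, -0.3661, 0.0269]
eef_rot: [-3.141, 0.005, 1.528]
force: [-5.2, 8.5, 29.7]
grip_width: 0.056
```

```bash
python3 -m handwheel '[[[0,0,-0.001,0],[0,0,0,0]]]' && python3 -m handwheel '[[[0,0,0,0],[0,0,0,0],[0,0,0,0],[0,0,0,0]]]' 0.08
```

```text
time_s: 7.4
ee_pos: [0.4705, -0.3661, 0.0279]
eef_rot: [-3.141, 0.006, 1.528]
force: [-0.7, -0.2, -0.7]
grip_width: 0.0559
time_s: 7.8
ee_pos: [0.4702, -0.366, 0.0267]
eef_rot: [-3.14, 0.005, 1.528]
force: [-0.5, 0.5, 0.3]
grip_width: 0.0798
```

```bash
python3 -m handwheel '[[[0,0,-0.02,0],[0,0,-0.04,0],[0,0,-0.045,0],[0,0,-0.045,0],[0.03,-0.002,-0.02,0],[0.045,-0.003,0,0],[0.045,-0.003,0,0],[0.045,-0.003,0,0],[0.045,-0.003,0,0],[0.045,-0.003,0,0]]]' && python3 - <<'E'
from h import *
im=imaging.camera("top"); cv2.imwrite("pics/top2.png",cv2.resize(im[160:260,370:500,::-1],None,fx=4,fy=4,interpolation=cv2.INTER_CUBIC))
E
```

```text
time_s: 8.8
ee_pos: [0.4632, -0.1051, 0.2019]
eef_rot: [-3.141, 0.004, 1.521]
force: [0.9, -0.5, 1.1]
grip_width: 0.0801
```

View pics/top2.png

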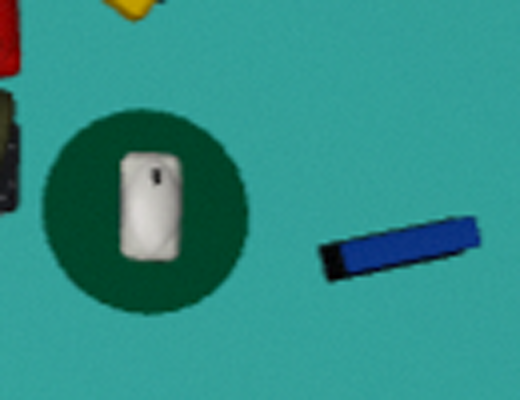

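The mouse sits right way up at the mat's middle (mouse centre ~(151,207), mat centre ~(145,211) in the crop, most of which is parallax). The stapler is untouched. Next is the grip.

```bash
python3 -m handwheel '[[[0.045,-0.007,0,-0.03],[0.045,-0.007,0,-0.03],[0.045,-0.006,0,-0.03],[0.045,-0.006,0,0],[0.03,-0.004,0.02,0],[0,0,0.02,0],[0,0,0,0]]]' && python3 - <<'E'
from h import *
import json
o=ctrl.get_obs(); m=imaging.camera_model("wrist"); im=imaging.camera("wrist"); cv2.imwrite("pics/w3.png",im[:,:,::-1])
json.dump({k:np.array(v).tolist() for k,v in m.items()},open("w3.json","w")); print(o["ee_pos"],o["eef_rot"],o["qpos"],o["grip_width"])
E
```

```text
time_s: 9.55
ee_pos: [0.4299, 0.1174, 0.1616]
eef_rot: [3.138, 0.003, 1.62]
force: [-0.1, 0.4, 0.1]
grip_width: 0.0804
[0.42987876 0.11740136 0.16159521] [3.13806845e+00 2.51533463e-03 1.62040376e+00] [ 0.18606051  0.13334391  1.87950348 -0.00329225  1.12559808 -1.43293459] 0.08038383107915625
```

View pics/w3.png

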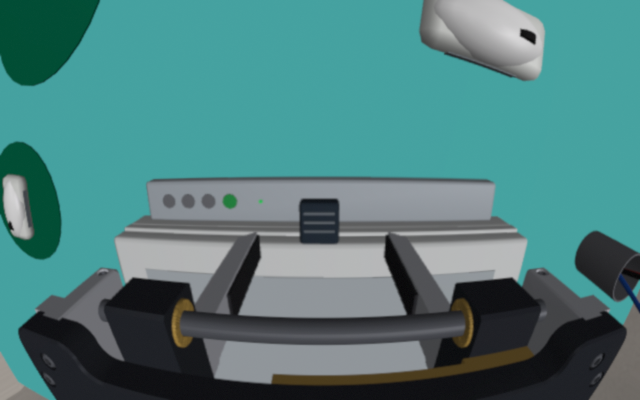

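The tongue is at columns 300–339, rows 199–243, centred between the fingers.

```bash
python3 - <<'E'
from h import *
import json; m=json.load(open("w3.json"))
f=lambda u,v,z=.077: back("wrist",(u,v),z,m)[:2]
print("tip L,R",f(301,200),f(338,200),"root L,R",f(300,243),f(340,243)); print("lid front top edge",f(118,238,.08),f(525,237,.08))
E
```

```text
tip L,R [0.41872718 0.09893641] [0.41720869 0.12925869] root L,R [0.45732156 0.09912042] [0.45555951 0.13351861]
lid front top edge [ 0.4665563  -0.08601305] [0.44487957 0.31933545]
```

```bash
python3 -m handwheel '[[[-0.002,0.003,0.025,0],[0,0,0.03,0],[0,0,0.02,0],[0,0,0.008,0],[0,0,0,0]]]'
```

```text
time_s: 10.1
ee_pos: [0.4383, 0.1129, 0.083]
eef_rot: [3.128, 0.001, 1.615]
force: [0.6, 0.1, -0.1]
grip_width: 0.0799
```

```bash
python3 -m handwheel '[[[0.002,-0.005,0.005,0],[0,-0.001,0.005,0],[0,0,0.001,0],[0,0,0,0]]]'
```

```text
time_s: 10.5
ee_pos: [0.4336, 0.1146, 0.0743]
eef_rot: [3.124, 0.001, 1.614]
force: [0.4, -0.3, 0.0]
grip_width: 0.0805
```

```bash
python3 -m handwheel '[[[0,0,0,0],[0,0,0,0],[0,0,0,0],[0,0,0,0],[0,0,0,0],[0,0,0,0],[0,0,0,0]]]' 0.02 40
```

```text
time_s: 11.2
ee_pos: [0.4341, 0.1147, 0.0752]
eef_rot: [3.123, 0.001, 1.615]
force: [-0.2, -1.2, -0.1]
grip_width: 0.0337
```

```bash
python3 -m handwheel '[[[0,0,-0.006,0],[0,0.001,-0.012,0],[0,0.0015,-0.012,0],[0,0.0018,-0.012,0],[0,0.001,-0.006,0]]]'
```

```text
time_s: 11.7
ee_pos: [0.4394, 0.115, 0.1246]
eef_rot: [3.121, 0.001, 1.615]
force: [7.7, 0.5, -6.5]
grip_width: 0.034
```

```bash
python3 -m handwheel '[[[0,0.0033,-0.0118,0],[0,0.0035,-0.0117,0],[0,0.0039,-0.0115,0],[0,0.0043,-0.0114,0],[0,0.0047,-0.0112,0],[0,0.0052,-0.011,0],[0,0.0056,-0.0108,0],[0,0.006,-0.0106,0]]]'
```

```text
time_s: 12.5
ee_pos: [0.4744, 0.1166, 0.2184]
eef_rot: [3.127, 0.0, 1.615]
force: [4.9, 1.2, -7.9]
grip_width: 0.0337
```

```bash
python3 -m handwheel '[[[0,0.0062,-0.0098,0],[0,0.0065,-0.0096,0],[0,0.0068,-0.0094,0],[0,0.0071,-0.0091,0],[0,0.0075,-0.0088,0],[0,0.0078,-0.0086,0],[0,0.0055,-0.0055,0],[0,0,0,0]]]' && python3 - <<'E'
from h import *
o=ctrl.get_obs(); print(o["ee_pos"],o["eef_rot"],o["force"],o["grip_width"],o["qpos"])
im=imaging.camera("side")[80:240,240:420,::-1]; cv2.imwrite("pics/side2.png",cv2.resize(im,None,fx=4,fy=3.75 and 4 or 4,interpolation=cv2.INTER_CUBIC)[:600])
E
```

```text
time_s: 13.3
ee_pos: [0.5238, 0.119, 0.2836]
eef_rot: [3.133, 0.0, 1.615]
force: [0.9, 0.6, -5.4]
grip_width: 0.034
[0.52381555 0.11902548 0.28359518] [3.13287021e+00 8.87705572e-05 1.61490620e+00] [ 0.90696433  0.61626527 -5.37770169] 0.03402255920946848 [ 1.55743682e-01  2.27078000e-01  1.47536849e+00 -1.07042060e-03
  1.43048797e+00 -1.45901779e+00]
```

View pics/side2.png

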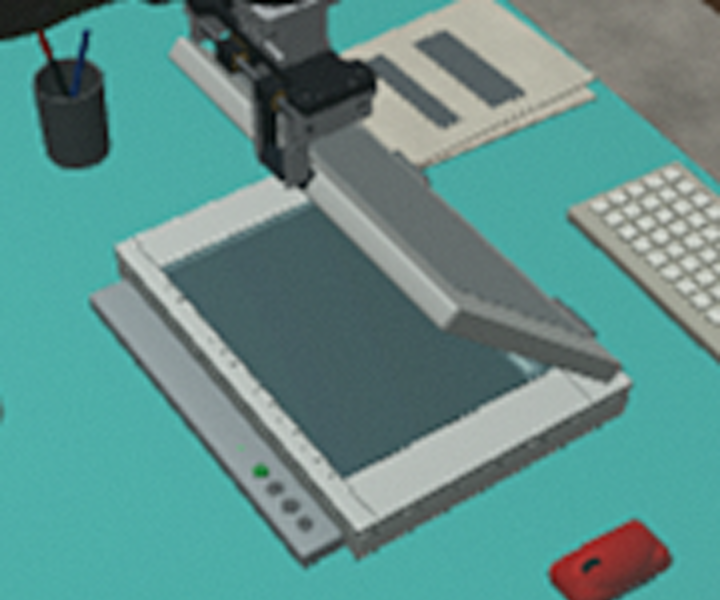

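```bash
python3 - <<'E'
from h import *
c,s=np.cos(.045),np.sin(.045); H=np.array([.7412,.1288,.056])
def P(t,x,y,z): # lid frame
    X=x*np.cos(t)+z*np.sin(t); Z=-x*np.sin(t)+z*np.cos(t); return H+[c*X-s*y,s*X+c*y,Z]
g=lambda p: (proj("side",p)-[240,80])*4
print("housing front corners R",g(H+[c*-.29+s*.215,s*-.29-c*.215,-.004]))
for d in (41,42,43,44,45,46):
    t=np.radians(d); print(d,"top FR",g(P(t,-.285,-.212,.024)).round(),"bot FR",g(P(t,-.285,-.212,0)).round(),"rear R",g(P(t,0,-.212,.024)).round(), g(P(t,0,-.212,0)).round())
E
```

```text
housing front corners R [349.14802169 532.87941313]
41 top FR [448. 316.] bot FR [430. 341.] rear R [624. 366.] [608. 387.]
42 top FR [452. 311.] bot FR [434. 336.] rear R [625. 366.] [608. 387.]
43 top FR [456. 306.] bot FR [438. 331.] rear R [625. 366.] [608. 387.]
44 top FR [461. 301.] bot FR [442. 326.] rear R [625. 366.] [608. 387.]
45 top FR [465. 296.] bot FR [446. 321.] rear R [625. 366.] [608. 387.]
46 top FR [469. 291.] bot FR [450. 316.] rear R [625. 367.] [608. 387.]
```

Kinematics (43.3°) and the picture (about 43°) agree. I'll add the last 1.7°.

```bash
python3 -m handwheel '[[[0,0.0045,-0.004,0],[0,0.003,-0.003,0],[0,0,0,0],[0,0,0,0]]]' && python3 - <<'E'
from h import *
o=ctrl.get_obs(); print(o["ee_pos"],o["eef_rot"],o["force"],o["grip_width"])
a=imaging.camera("side"); b=imaging.camera("top")
s=a[100:190,300:420,::-1]; cv2.imwrite("pics/side3.png",cv2.resize(s,None,fx=6,fy=6,interpolation=cv2.INTER_CUBIC))
cv2.imwrite("pics/top3.png",b[60:310,130:510,::-1].repeat(2,0).repeat(2,1))
E
```

```text
time_s: 13.75
ee_pos: [0.5306, 0.1193, 0.2901]
eef_rot: [3.136, 0.0, 1.615]
force: [1.3, 0.5, -6.4]
grip_width: 0.0339
[0.5305807  0.11933771 0.2900887 ] [3.13567375e+00 3.34624419e-04 1.61509027e+00] [ 1.28208287  0.53557084 -6.377763  ] 0.03386040897550782
```

View pics/side3.png

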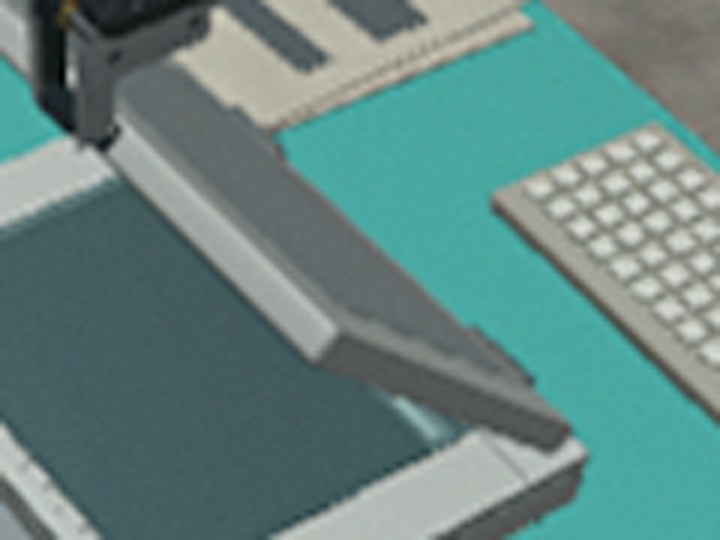

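View pics/top3.png

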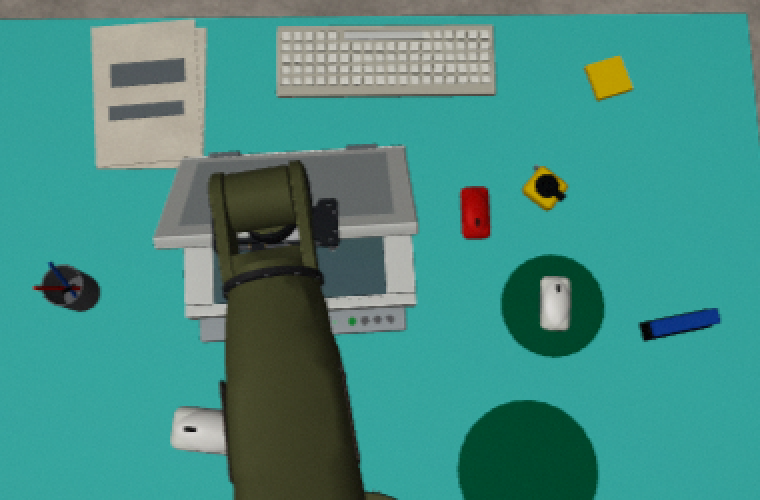

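The lid's front-right corners sit at (357,154) and (352.5,160) full-frame px. The 45° prediction is (356,154) and (351.5,160), and kinematics give 45.1°. The mouse is central on its mat and the other items are unmoved, so I'm handing in.

```bash
python3 -c "
from station import ctrl
o=ctrl.get_obs(); print(o['time_s'],o['ee_pos'],o['grip_width']); print(ctrl.hand_in())"
```

```text
13.85 [0.5305667  0.11931917 0.29007832] 0.03369383644047758
the job is handed in; nothing more can be done
None
```

I moved the small white mouse from the lid to the middle of the 200 mm green mat, right way up. I then raised the scanner lid to about 45° by its grip, and handed in at 13.85 s with the gripper still holding it (40 N grip setting).

- **Lid angle:** arm kinematics give about 45.1°, and the lid corners in the side camera match the 45° prediction to about a pixel. The arm ended about 2.5 mm short in x of the ideal arc, which could mean up to half a degree of error. At the previous stop the side picture gave 42–44° against 43.3° from kinematics.
- **Mouse:** it sits within about 3 mm of the mat's centre in the top picture. A last press to confirm it had touched down briefly reached about 30 N before I released it; I had expected the force reading to show contact sooner.
- **Other items:** the stapler, tape measure and pen pot looked unmoved in the last top picture.

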